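# Set the router lift seven clicks up from its zero stop and lock it

## Robot

A 7-joint arm with a two-finger parallel gripper is mounted at the origin on the work surface. World frame = base frame: x ahead of the robot, y to its left, z up, the work surface at z = 0. Lengths are in m, angles in rad, forces in N, time in s.
With the tool pointing down it reaches from about 0.35 to 0.9 m from the base axis. Payload 19.9 kg.
Tool frame: the origin (TCP) lies between the finger pads; the fingertips stand 19 mm ahead of it and the grasp point (between the pads) is the TCP; z points along the fingers, y is the line along which they close (so a half turn about z gives the same grasp; the last joint's range is limited). The gripper opens to 94 mm and grips with 3 to 60 N. Pads are 16 mm wide; open, the fingers measure 119 mm over their backs; the gripper's body (75 mm by 177 mm) begins 78 mm behind the grasp point.
Start: joints at [-1.188, 0.417, -0.01, 1.614, 0.005, 1.111, -0.053], TCP at [0.257, 0.57, 0.187] pointing down, gripper open.
Joint ranges: [-2.81, 2.81], [-0.39, 2.02], [-1.27, 1.25], [0.06, 2.57], [-1.19, 4.33], [0.19, 2], [-2.82, 2.82]. Speed limits (rad/s): [1.89, 1.89, 2.39, 2.39, 3.01, 3.01, 3.01].

## Interface

Orientations are given as a 3x3 rotation matrix whose columns are the frame's x, y, z axes.
In Python, from rig import robot gives the robot as it stands. Calls block until the motion is done:
- robot.move_ptp(position, orientation): joint-space move of the TCP to a pose.
- robot.move_linear(position, velocity=0.15, frame=None, threshold=None): straight line of the TCP; frame=None keeps the orientation; velocity is the mean speed in m/s. With threshold (N) it stops when the force on the tool has changed by that much, and returns True; else False.
- robot.goto_joints(angles): joint-space move.
- robot.gripper_to(opening): finger opening in m; the grip force is fixed at half the most; returns when the fingers have stopped.
- robot.pause(seconds).
- robot.ik(position, orientation): joint angles nearest the present ones, or None.
- robot.get_state(): the state.
- robot.grab_frame(name): name is "scene" or "top"; returns the picture (400x640x3 uint8, red, green, blue); there is no depth.
- robot.camera_info(name): a dict with "fx", "fy", "cx", "cy" (pixels), "rvec" (rotation vector, rad) and "tvec" (3), from world to camera coordinates, as OpenCV has them. Camera axes: x right, y down, z forward; pixel columns grow to the right and rows downward; lengths in m; the calibration is good to about 2 mm. A picture is of the moment at which its call begins. camera_info takes no time and is no camera call.
A pose or a line that the arm cannot do raises robot.PlanningError and nothing moves.
- robot.sign_off(): hands the job in; it is judged then, once.
The state is a dict: "time": time; "qpos": joint angles; "joint_vel": joint speeds; "effort": joint torques, N m; "ee_pos": TCP position; "tool_rot": TCP orientation; "force": force on the tool from outside, world axes, zero at the start; "moment": the same for the moment, N m; "opening": finger opening in m; "grasp_force": force on a finger pad.
Only numpy, scipy, OpenCV 4.12 (cv2) and the standard library are available. Lean on these libraries where they do the work, as an engineer would, in place of code of your own. Each camera call takes 0.05 s, during which the arm holds its last target. There are 200 camera calls.

## Task

Set the router table's cutter height for the next pass: wind the height dial anticlockwise until it comes up gently against its zero stop, then bring it up clockwise by exactly seven clicks and let go of it, and last swing the red lock lever clockwise to its closed end. Feel for the stop and do not force the dial or the lever, keep off the cutter, and leave the other things on the router table and the bench where they are.

Things in the scene. Friction and masses are not known exactly. Their poses are not given: they have to be found in the camera images.
- router_table: router table top, a grey slab 400 (x) by 520 mm, 22 mm thick, fixed on the bench, placed and turned anew each time; an aluminium plate (235 x 300 mm) lies flush in it, a fence 70 mm tall stands 160 mm beyond the origin. Origin: plate's centre at bench height; x away from the robot to the fence, y left. Cutter at (30, 0) mm, dial axis (-60, 105) mm, lever axis (-60, -100) mm.
- dial_grip (a point): point on the height dial's upright axis, 39 mm above the plate, where to grip. The dial: fixed dark collar (62 mm across), silver graduated skirt (56 mm across, its top 14 mm above the plate) and a black grip bar 44 mm long, 13 mm thick, from 25 mm below this point to 10 mm above it. The point turns with the dial: x along the bar towards the white line on its top, z up.
- dial_mark (a point): outer end of the white line on top of the bar, 20 mm from the axis; turns with the dial. Clockwise from above raises the cutter: 20 clicks a turn (0.314 rad each). Let go, the dial springs to the nearest click. Leaving a click resists with up to about 0.55 N m; past half-way the dial pulls ahead nearly as hard into the next click. It starts 2 to 8 clicks above zero, at rest in a click.
- dial_axis (a point): fixed point on the dial's axis at the plate. A hidden solid stop ends the anticlockwise way 0.1 rad (a third of a click) below the zero click; let go there, the dial springs up into its zero click, from which clicks count. Over about 0.9 N m on the stop is forcing it. Where the white line points at zero differs each time: graduations tell nothing. The upper end is 17 clicks above zero.
- cutter_top (a point): top centre of the cutter (31 mm across, in the red ring), which stands 14 mm above the plate at the dial's zero click and rises 0.1 mm a click: too little to measure. Sharp: not to be touched.
- lever_grip (a point): point in the middle of the red grip of the lock lever, 55 mm from the lever's axis and 36 mm above the plate; the grip is a round bar 14 mm thick whose end is 73 mm from the axis. It moves with the lever.
- lever_pivot (a point): fixed point on the lock lever's upright axis, at the height of lever_grip (36 mm above the plate; the lever's hub below it is 26 mm across and 30 mm high).
- lock_lever (a joint): angle of the lock lever in rad: 0 open (pointing along +x of router_table), growing as it swings clockwise seen from above, 1.3 closed, at a solid end. It starts at 0 to 0.25, stays where it is left and takes 2 to 4 N at the grip to move; squeezed or pushed with over about 80 N in all it is forced. Closed, it brakes the dial.
- push_block: yellow push block, 75 x 140 mm, 67 mm tall, lying on the router table behind the dial; origin under its centre. Bystander.
- collet_wrench: steel wrench 160 mm long lying on the router table before the fence, behind the lever; origin near its middle. Bystander.

How it is judged:
On the way, in this order (a step that is already met when the one before it is completed fails the run):
1. the dial is wound back to its zero (z of cutter_top in the frame of router_table below 0.03603 m), for 0.1 s.
2. the dial stands on the seventh click up, let go (z of cutter_top in the frame of router_table between 0.03666 and 0.03674 m and contact force between the fingers and dial below 0.2 N), for 0.3 s.
At the end, for the whole second after the job is handed in: The dial stands on its seventh click above zero (cutter top 0.7 mm higher than at zero, to within 0.4 of a click), and the lock lever is closed (above 1.15 of its 1.3 rad) (z of cutter_top in the frame of router_table between 0.03666 and 0.03674 m and value of joint lock_lever above 1.15 rad); the robot touches nothing.
It fails at once if the dial is forced on its zero stop (over 60 N on the stop, a twist of about 1 N m) (contact force between dial_dog and zero_stop above 60 N).
It fails at once if the lock lever is forced (contact force between the fingers and lock_lever above 90 N or value of joint lock_lever above 1.4 rad).
It fails at once if the cutter is touched (contact force between any of the arm, the fingers and cutter above 1 N).
It fails at once if a bystander is moved by over 20 mm (distance of any of push_block, collet_wrench, drill_driver, glue_bottle, hammer, screw_tray, leg_frame from where it was at the start of the episode above 0.02 m).
It also fails if it takes over 72 s, if anything falls off the work surface, if the arm or the gripper's body presses on something with over 40 N, if the wrist force passes 120 N, or if a joint passes its speed limit or range.

## Working session

There is one attempt and no reset: what is moved stays moved. The work goes in short steps, each a Python script; the robot and the scene stay as the last script left them, time stands still between calls to the robot, and variables do not carry over. Pictures are saved under pics/ and viewed, at most 10 in all, crops included, and the job is handed in when it is done.

```bash
ls; mkdir -p pics; python3 - <<'E'
from rig import robot
import cv2
for n in ("scene","top"):
    cv2.imwrite(f"pics/{n}0.png",robot.grab_frame(n)[:,:,::-1]); print(n,robot.camera_info(n))
s=robot.get_state();print(s)
E
```

```text
pics
scene {'fx': 377.9197312661675, 'fy': 377.9197312661675, 'cx': 327.01690938665735, 'cy': 200.89916885845946, 'rvec': array([ 2.35893188,  1.24497027, -0.34863697]), 'tvec': array([-0.36193138, -0.40813981,  1.04392561])}
top {'fx': 470.3652953326563, 'fy': 470.3652953326563, 'cx': 324.1729865368418, 'cy': 200.6383241708937, 'rvec': array([ 2.19084211, -2.17904576,  0.0924989 ]), 'tvec': array([-0.00631152,  0.61382836,  0.81722871])}
{'time': 0.1, 'qpos': array([-1.18849602,  0.41790674, -0.01029765,  1.61408715,  0.00468598,
        1.11065057, -0.05299387]), 'joint_vel': array([-7.17951749e-04, -1.64296928e-03,  4.63219793e-05, -2.49167092e-03,
       -5.07540178e-04, -1.56250824e-03,  5.13432119e-04]), 'effort': array([ 2.35633001e-03, -8.52582479e+01,  6.41278289e-01, -4.26690280e+01,
       -4.86030313e-02,  1.63598353e-02,  9.43126588e-05]), 'ee_pos': array([0.25689074, 0.56940306, 0.18670384]), 'tool_rot': array([[-9.11533933e-01,  4.11224711e-01, -3.56396222e-04],
       [ 4.11224859e-01,  9.11533425e-01, -9.64185201e-04],
       [-7.16297116e-05, -1.02544651e-03, -9.99999472e-01]]), 'force': array([-0.07034713,  0.60771128,  0.01497264]), 'moment': array([ 0.01498163,  0.06734072, -0.01490597]), 'grasp_force': 0.0, 'opening': 0.09430351746916174}
```

View pics/top0.png

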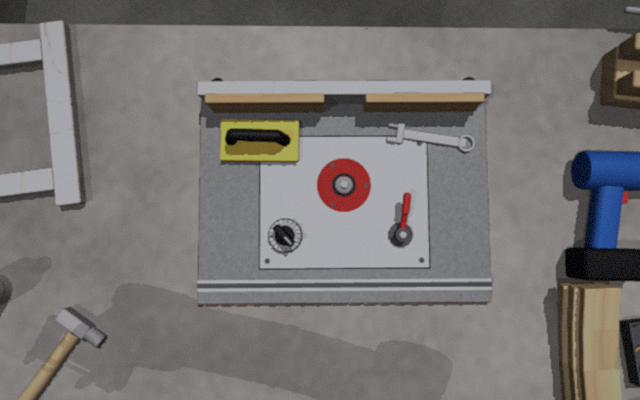

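View pics/scene0.png

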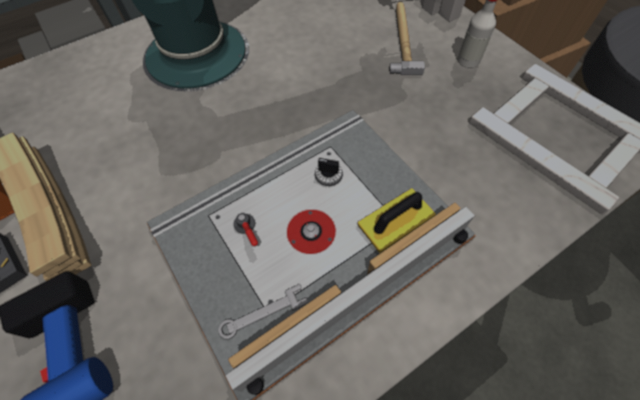

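Top view: table almost square to the view, red ring near (344,185), dial near (285,236), lever hub near (402,235) with its grip up to (407,197). Now I'll fit the table pose and look closer.

```bash
cat > h.py <<'E'
from rig import robot
import numpy as np, cv2
from scipy.optimize import least_squares
def proj(P,n):
    c=robot.camera_info(n);K=np.array([[c['fx'],0,c['cx']],[0,c['fy'],c['cy']],[0,0,1]])
    return cv2.projectPoints(np.atleast_2d(P).astype(float),c['rvec'],c['tvec'],K,None)[0][:,0]
def Rz(a): return np.array([[np.cos(a),-np.sin(a),0],[np.sin(a),np.cos(a),0],[0,0,1]])
def down(yaw): # tool pointing down, tool y axis (closing) at world angle yaw
    y=np.array([np.cos(yaw),np.sin(yaw),0]);z=np.array([0,0,-1.]);return np.c_[np.cross(y,z),y,z]
def W(T,p): return Rz(T[2])@np.array(p)+[T[0],T[1],0]
E
python3 - <<'E'
from h import *
im={n:cv2.imread(f"pics/{n}0.png") for n in("top","scene")}
# ring centroids
obs=[]
for n,box in(("top",(300,140,390,230)),("scene",(275,195,350,270))):
    hsv=cv2.cvtColor(im[n],cv2.COLOR_BGR2HSV);m=((hsv[...,0]<8)|(hsv[...,0]>172))&(hsv[...,1]>150)&(hsv[...,2]>70)
    k=np.zeros(m.shape,bool);k[box[1]:box[3],box[0]:box[2]]=1;m&=k
    pts=np.argwhere(m)[:,::-1].astype(np.float32);e=cv2.fitEllipse(cv2.convexHull(pts));print(n,e);obs.append((n,(30e-3,0,.022),e[0]))
hw,hl=.1175,.15
obs+=[("top",(-hw,hl,.022),(260,268.5)),("top",(-hw,-hl,.022),(428.5,268)),("top",(hw,-hl,.022),(428,137)),
 ("top",(-.06,.105,.036),(285,236))]
f=lambda T:np.concatenate([(proj(W(T,p),n)[0]-u) for n,p,u in obs])
r=least_squares(f,[.6,0.1,0],loss='soft_l1');print(r.x,r.fun.reshape(-1,2).round(1));T=r.x
np.save("T.npy",T)
for n,p in(("dial",(-.06,.105,.061)),("lever",(-.06,-.1,.058)),("cut",(.03,0,.036))):
    print(n,W(T,p),proj(W(T,p),"top"),proj(W(T,p),"scene"))
a=cv2.resize(im["top"][210:262,255:315],None,fx=6.5,fy=6.5,interpolation=cv2.INTER_CUBIC)
b=cv2.resize(im["scene"][145:197,298:358],None,fx=6.5,fy=6.5,interpolation=cv2.INTER_CUBIC)
cv2.imwrite("pics/dial0.png",np.hstack([a,b]))
E
```

```text
top ((343.3326721191406, 184.67201232910156), (51.59502410888672, 51.888614654541016), 137.73483276367188)
scene ((310.7364196777344, 231.3423614501953), (42.26158905029297, 46.85164260864258), 82.58045196533203)
[ 0.61213609 -0.038832    0.00684355] [[ 0.7  0.5]
 [-0.9 -0.7]
 [-0.2 -0.4]
 [ 0.4 -0.3]
 [-1.5  0.1]
 [-0.2 -0.6]]
dial [0.55141893 0.06575493 0.061     ] [[283.65805345 235.36128872]] [[327.53828665 163.56893904]]
lever [ 0.55282184 -0.13924027  0.058     ] [[403.90092971 235.1653573 ]] [[239.59323873 214.78684772]]
cut [ 0.64213539 -0.0386267   0.036     ] [[344.4562135  184.27159709]] [[309.48148487 227.57139834]]
```

View pics/dial0.png

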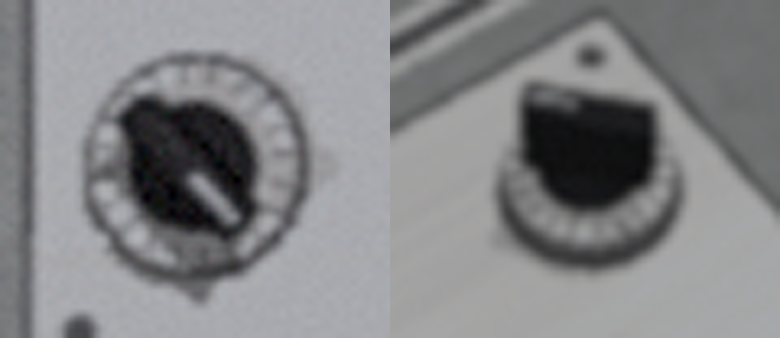

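Dial crop: bar from (140,108) to (240,228), white line ending at (235,222), so it points at about -140° in the world and its centre agrees with the fit to about 1 mm. Moving above the dial.

```bash
cat >> h.py <<'E'
T=np.load("T.npy"); D=W(T,(-.06,.105,.061)); L=W(T,(-.06,-.1,.058))
E
python3 - <<'E'
from h import *
# refine dial/lever line from pixels: compare with model projection
px=lambda u,v:(255+u/6.5-.42,210+v/6.5-.42)
f=lambda p:np.r_[proj((p[0],p[1],.071),"top")[0]-px(190,168)]
print("bar centre",least_squares(f,D[:2]).x,"fit",D)
f=lambda p:np.r_[proj((p[0],p[1],.071),"top")[0]-px(235,222)]
m=least_squares(f,D[:2]).x; print("mark",m,np.hypot(*(m-D[:2])),np.degrees(np.arctan2(*(m-D[:2])[::-1])))
e=[least_squares(lambda p:proj((p[0],p[1],.071),"top")[0]-px(*u),D[:2]).x for u in((140,108),(240,228))]
d=e[1]-e[0];print("bar",np.hypot(*d),np.degrees(np.arctan2(d[1],d[0])))
b=np.degrees(np.arctan2(d[1],d[0]))
for y in(b+90,b-90,b+80,b+60, b-60):
    q=robot.ik(D+[0,0,.1],down(np.radians(y)));print(y,None if q is None else np.round(q,3))
E
```

```text
bar centre [0.55127458 0.06470892] fit [0.55141893 0.06575493 0.061     ]
mark [0.53745683 0.05295545] 0.018941149010462566 -137.48756791329745
bar 0.04036312801207794 -139.6152955282256
-49.6152955282256 [-0.668  0.37   0.617  1.833 -0.248  1.016 -0.818]
-229.6152955282256 [-0.321  0.323  0.179  1.822 -0.067  1.002  2.161]
-59.6152955282256 [-0.667  0.369  0.615  1.833 -0.247  1.016 -0.993]
-79.6152955282256 [-0.702  0.379  0.661  1.834 -0.27   1.02  -1.322]
-199.6152955282256 [-0.247  0.321  0.089  1.82  -0.033  1.002  2.655]
```

```bash
python3 - <<'E'
from h import *
C=np.array([.5513,.0652,.061]); R=down(np.radians(-49))
robot.move_ptp(C+[0,0,.06],R); robot.gripper_to(.045)
robot.move_linear(C,velocity=.08,threshold=8)
s=robot.get_state();F0=s['force'];M0=s['moment'];np.save("F0.npy",[F0,M0])
robot.gripper_to(.005); 
s=robot.get_state();print(s['time'],s['ee_pos'],s['qpos'],s['opening'],s['grasp_force'],s['force']-F0,s['moment']-M0, M0)
for d in(.02,.04):
    q=s['qpos'].copy();q[6]+=d;robot.goto_joints(q);t=robot.get_state();print(t['time'],t['qpos'][6]-s['qpos'][6],t['force']-F0,t['moment']-M0)
cv2.imwrite("pics/g.png",robot.grab_frame("scene")[110:240,230:430,::-1].repeat(3,0).repeat(3,1))
E
```

```text
4.775 [0.55128724 0.06516661 0.06098121] [-0.62314099  0.51101153  0.57433518  1.90970053 -0.36940304  0.826838
 -0.70812006] 0.004961064537540352 0.0 [0.25659637 0.63551603 0.00105163] [-0.06829706  0.0422314   0.06195749] [-0.01718052  0.08367704 -0.05949766]
5.025 0.019861829285195864 [ 0.0501113  -0.06624669 -1.20827577] [-0.01989566  0.04151982  0.03819301]
5.275 0.03961806610392149 [0.10223391 0.69975902 0.11198359] [-0.06377972  0.0977704   0.0678239 ]
```

View pics/g.png

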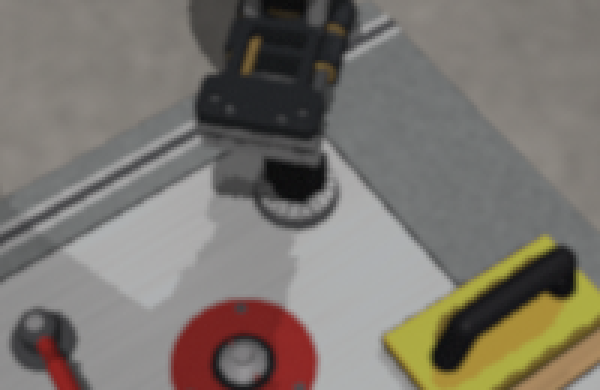

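The fingers show at crop (232,180), left of the dial, and they closed on nothing (opening 5 mm): the tool is not around the bar. Looking from the top as well, after retreating upward.

```bash
python3 - <<'E'
from h import *
s=robot.get_state();p=s['ee_pos'];print(p,s['tool_rot'].round(3).tolist(),s['opening'])
for n in("top","scene"):
  print(n,proj(p,n),proj(p+[0,0,-.019],n),proj(p+[0,0,.078],n))
a=robot.grab_frame("top")[170:290,230:360,::-1];b=robot.grab_frame("scene")[95:215,265:395,::-1]
g=lambda a:cv2.resize(a,None,fx=3,fy=3,interpolation=cv2.INTER_CUBIC)
cv2.imwrite("pics/g2.png",np.hstack([g(a),g(b)]))
E
```

```text
[0.55129102 0.06516092 0.06097541] [[0.728, 0.685, -0.0], [0.685, -0.728, -0.0], [-0.0, 0.0, -1.0]] 0.004969586144022681
top [[284.00823127 235.4386686 ]] [[284.8620146  235.48206503]] [[280.03319621 235.23662397]]
scene [[327.26489676 163.66859493]] [[327.38571337 168.92900318]] [[326.71014423 139.51442509]]
```

View pics/g2.png

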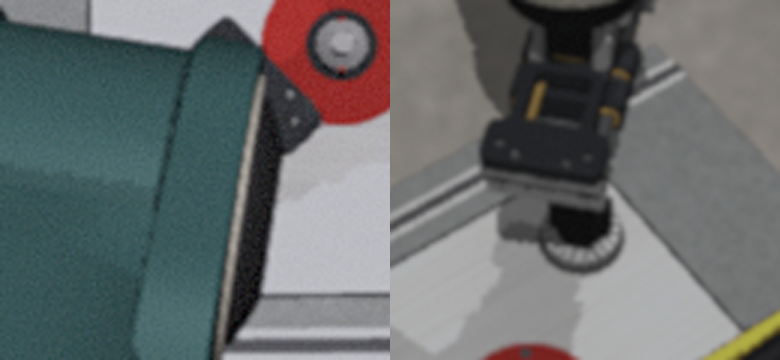

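```bash
python3 - <<'E'
from h import *
s=robot.get_state();p=s['ee_pos'];R=s['tool_rot']
cr=lambda P:((proj(P,"scene")-[265,95])*3+[390,0]).round().astype(int).tolist()
for y in(-35,-22.5,-15,0,15,22.5,35): print(y,cr(np.array([p+R@np.array([x,y,z])/1e3 for x,z in((-8,19),(8,19),(0,-40))])))
print("body",cr(np.array([p+R@np.array([x,y,-78])/1e3 for x in(-37,37) for y in(-88,88)])))
print("body",cr(np.array([p+R@np.array([x,y,-78])/1e3 for x in(-88,88) for y in(-37,37)])))
c=robot.camera_info("scene");Rc=cv2.Rodrigues(c['rvec'])[0];print("cam",-Rc.T@c['tvec'])
E
```

```text
-35 [[577, 180], [599, 184], [587, 129]]
-22.5 [[573, 194], [595, 198], [583, 144]]
-15 [[571, 203], [593, 207], [581, 153]]
0 [[566, 220], [588, 224], [576, 170]]
15 [[561, 237], [584, 241], [571, 189]]
22.5 [[559, 246], [581, 250], [568, 198]]
35 [[555, 261], [577, 265], [564, 213]]
body [[550, 23], [482, 238], [659, 40], [604, 260]]
body [[456, 68], [424, 156], [724, 111], [704, 205]]
cam [ 0.93095195 -0.18216142  0.69821114]
```

```bash
python3 - <<'E'
from h import *
s=robot.get_state();p=s['ee_pos']
robot.move_linear(p+[0,0,.07],velocity=.1); robot.gripper_to(.045)
s=robot.get_state();p=s['ee_pos'];R=s['tool_rot'];print(p,s['time'])
b=robot.grab_frame("scene")[60:210,230:430,::-1]
b=cv2.resize(b,None,fx=4,fy=4,interpolation=cv2.INTER_CUBIC)
for y in(-22.5,0,22.5):
  for z in (0,19):
    u=(proj(p+R@np.array([0,y,z])/1e3,"scene")[0]-[230,60])*4; cv2.circle(b,tuple(int(k) for k in u),3,(255,0,255),-1)
cv2.imwrite("pics/g3.png",b)
E
```

```text
[0.55130746 0.0651762  0.13100382] 7.05
```

View pics/g3.png

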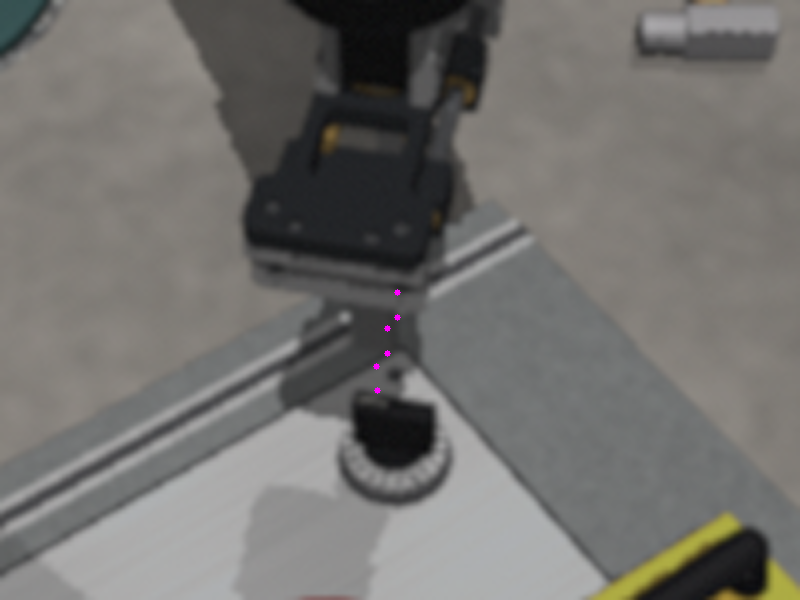

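```bash
python3 - <<'E'
from h import *
s=robot.get_state();p=s['ee_pos'];R=s['tool_rot']
cr=lambda P:((proj(P,"scene")-[230,60])*4).round().astype(int).tolist()
for y in(-88,-45,0,45,88): print(y,cr(np.array([p+R@np.array([x,y,-78])/1e3 for x in(-37,37)])))
a=robot.grab_frame("scene"); ta=robot.grab_frame("top")
robot.gripper_to(.094); s=robot.get_state();print(s['opening'],s['time'])
b=robot.grab_frame("scene")
d=cv2.absdiff(a,b).max(2); m=(d>25).astype(np.uint8); m[:60]=0
n,l,st,c=cv2.connectedComponentsWithStats(m)
for i in range(1,n):
  if st[i,4]>8: print(((st[i,:2]-[230,60])*4),st[i,2:4]*4,st[i,4])
for y in(-59,-47,47,59): print(y,cr(np.array([p+R@np.array([0,y,z])/1e3 for z in(-40,0,19)])))
g=lambda a:cv2.resize(a[90:200,270:395,::-1],None,fx=3.2,fy=3.2,interpolation=cv2.INTER_CUBIC)
cv2.imwrite("pics/g4.png",np.hstack([g(b),g(np.repeat(d[...,None],3,2)*2)]))
E
```

```text
-88 [[348, 61], [506, 84]]
-45 [[326, 127], [489, 152]]
0 [[301, 201], [469, 228]]
45 [[275, 280], [448, 308]]
88 [[248, 360], [427, 391]]
0.0935672200624171 8.0917
[476   0] [20 60] 39
[460  68] [28 44] 56
[320 124] [76 60] 141
[280 140] [16 28] 14
[424 164] [32 56] 66
[436 256] [12 16] 9
[336 312] [16 12] 12
[296 320] [20 28] 21
[320 332] [20 24] 19
[348 340] [28 16] 17
[404 336] [16 32] 26
[340 356] [36 24] 18
[400 372] [16 24] 15
[336 420] [20 28] 26
-59 [[413, 178], [413, 236], [413, 262]]
-47 [[408, 197], [408, 254], [408, 280]]
47 [[362, 354], [365, 408], [366, 432]]
59 [[356, 376], [359, 429], [360, 452]]
```

View pics/g4.png

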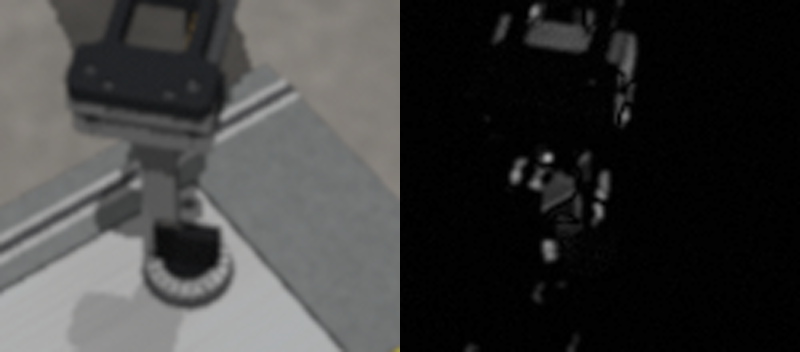

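The open near finger ends at about (160,250) in that crop, where the calibration puts it, so the geometry is right. I'll check the pixel values of the earlier closed picture numerically.

```bash
python3 - <<'E'
from h import *
g=cv2.imread("pics/g2.png",0);o=cv2.imread("pics/scene0.png",0)
o=cv2.resize(o[95:215,265:395],None,fx=3,fy=3,interpolation=cv2.INTER_CUBIC)
for r in range(186,262,6): print(r,g[r,532:626:6],'|',o[r,142:236:6])
E
```

```text
186 [ 68  68  70  73  77  80  82  82  74  68  65  79  85 136 102 113] | [106 140 160 154 138 148 160 162 160 162 163 162 159 137  97 108]
192 [ 88  86  80  78  79  76  72  72  63  70  77  83  99 168 145  96] | [158 164 162 113  91 106 100  95 114 134 139 147 159 162 137  91]
198 [ 94  92  90  86  91  90  89  87  73  63  66  72  85 117 167 126] | [163 163 158  77  60  71  78  73  30  37  46  62  80 111 158 120]
204 [ 97  96  93  52  47  58  70  77  84  82  89  90  69  74 164 166] | [162 162 158  68  16  22  26  29  28  29  27  28  25  70 157 157]
210 [ 97  96  93  40  13  14  16  21  34  37  49  63  40  65 157 170] | [162 162 156  68  14  16  17  14  17  20  22  23  25  62 149 163]
216 [ 96  96  80  35  15  14  15  14  13  13  14  18  16  59 141 166] | [161 160 145  76  15  17  15  16  16  15  16  15  15  56 134 158]
222 [ 92  92  67  32  12  13  15  13  13  15  15  17  12  61 140 156] | [162 156 129  66  14  16  15  16  16  17  16  17  14  57 133 148]
228 [ 72  67  60  52  32  13  13  16  14  15  16  15  15  80 153 134] | [160 138 128 105  62  14  16  17  18  18  15  15  13  77 146 128]
234 [ 69  56  60  65  54  17  15  15  14  13  14  18  39 112 137 113] | [161 122 115 127 103  24  21  21  21  18  18  17  37 107 131 107]
240 [ 74  56  53  66  63  39  13  12  12  13  23  68 129 147 141 101] | [160 110  95 117 127  79  25  19  21  20  24  66 123 139 135  96]
246 [136 107  61 120 102 105  96  67  54  41  73 130 142 154  93 119] | [162 125  70 121 122 129  98  64  59  62  96 125 135 147  88 113]
252 [145 132  72  88 126 126 139 118 135 115 119 134 137 106  74 148] | [163 141  68  86 133 135 142 120 131 123 124 128 130 101  70 140]
258 [143 143 114  61  77 107 124 127 141 125 135 100  90  64 114 172] | [160 141 108  58  76 111 136 137 150 131 131  95  85  61 108 163]
```

```bash
python3 - <<'E'
from h import *
s=robot.get_state();q=s['qpos'].copy();q[6]+=1.57;robot.goto_joints(q)
tiles=[]
for o in(.094,.045,.015,.005):
    robot.gripper_to(o);s=robot.get_state();p=s['ee_pos'];R=s['tool_rot'];h=s['opening']*500
    b=robot.grab_frame("scene")[95:185,265:385,::-1];b=cv2.resize(b,None,fx=3.3,fy=3.3,interpolation=cv2.INTER_CUBIC)
    b=cv2.convertScaleAbs(b,alpha=1.4,beta=20)
    for y in(-h-12.5,-h,h,h+12.5):
        u=(proj(p+R@np.array([0,y,19])/1e3,"scene")[0]-[265,95])*3.3; cv2.circle(b,tuple(int(k) for k in u),2,(255,0,255),-1)
    tiles.append(b);print(s['time'],s['opening'])
cv2.imwrite("pics/g5.png",np.vstack([np.hstack(tiles[:2]),np.hstack(tiles[2:])]))
E
```

```text
9.8083 0.0938886365192079
10.75 0.04515796423412371
11.45 0.015122694117748327
11.9 0.0049154443590017655
```

View pics/g5.png

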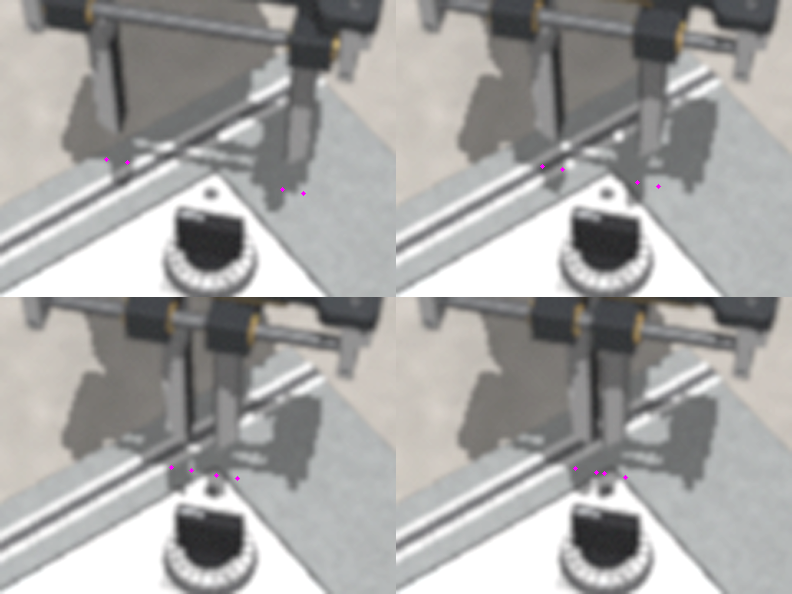

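In the four tiles the fingertips lie about 31 tile pixels above the predicted tips (for example (120,130) against (117,160)). That means the tool is either about 34 mm higher or 25 mm further back than reported. A gentle touch on bare plate will settle which.

```bash
python3 - <<'E'
from h import *
P=W(T,(-.075,.01,.08));R=robot.get_state()['tool_rot']
robot.move_ptp(P,R)
hit=robot.move_linear(P-[0,0,.075],velocity=.03,threshold=4)
s=robot.get_state();print(hit,s['ee_pos'],s['force'],s['time'],s['tool_rot'].round(3).tolist())
p=s['ee_pos'];R=s['tool_rot']
x0,y0=(proj(p,"scene")[0]-[75,75]).astype(int)
b=robot.grab_frame("scene")[y0:y0+140,x0:x0+150,::-1];b=cv2.resize(b,None,fx=4,fy=4,interpolation=cv2.INTER_CUBIC);b=cv2.convertScaleAbs(b,alpha=1.3,beta=15)
h=s['opening']*500
for y in(-h-12.5,h+12.5):
  for z in (p[2]-.019,.022):
    w=p+R@np.array([0,y,0])/1e3;w[2]=z;u=(proj(w,"scene")[0]-[x0,y0])*4;cv2.circle(b,tuple(int(k) for k in u),2,(255,0,255) if z!=.022 else (0,255,0),-1)
cv2.imwrite("pics/g6.png",b)
robot.move_linear(p+[0,0,.06],velocity=.15)
E
```

```text
False [ 0.53710991 -0.02936108  0.00508127] [ 0.39228286  0.86471103 -0.08330431] 15.1083 [[-0.685, 0.729, 0.0], [0.729, 0.685, 0.0], [-0.0, 0.0, -1.0]]
```

View pics/g6.png

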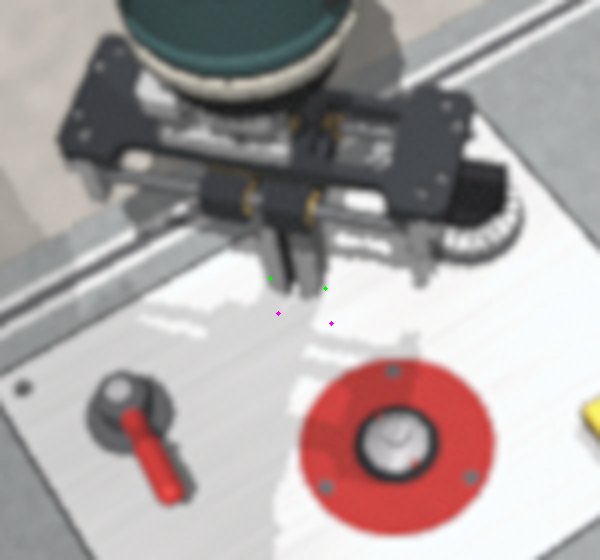

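Reported z reached 0.005 (tips nominally 36 mm below the plate top) without contact, and the picture shows the tips near (295,291) just above the plate, with no sideways error. So the tool really stands about 36 mm higher than reported. I'll touch down for the exact value.

```bash
python3 - <<'E'
from h import *
p=robot.get_state()['ee_pos'].copy();p[2]=.010
robot.move_linear(p,velocity=.12);p[2]=-.02
hit=robot.move_linear(p,velocity=.02,threshold=4)
s=robot.get_state();print(hit,s['ee_pos'],s['force'],s['time'])
p=s['ee_pos'].copy();p[2]+=.10
robot.move_linear(p,velocity=.2)
print(robot.get_state()['time'])
E
```

```text
True [ 0.53713542 -0.02894419  0.00408213] [-1.64551013  1.0203803   7.29461758] 16.9083
17.5583
```

Offset is 37 mm in z (contact at 0.0041 against 0.041 expected). Gripping the dial with that correction.

```bash
cat >> h.py <<'E'
DZ=-.037
C=np.array([.5513,.0652,.061+DZ])
E
python3 - <<'E'
from h import *
R=down(np.radians(-49))
robot.move_ptp(C+[0,0,.06],R); robot.gripper_to(.045)
print(robot.move_linear(C,velocity=.08,threshold=8))
s=robot.get_state();F0=s['force'];M0=s['moment'];np.save("F0.npy",[F0,M0])
robot.gripper_to(.005); 
s=robot.get_state();print(s['time'],s['ee_pos'],s['qpos'].round(3),s['opening'],s['grasp_force'],s['force']-F0,s['moment']-M0)
q=s['qpos'].copy();q0=q[6]
for d in(.02,.04):
    q[6]=q0+d;robot.goto_joints(q);t=robot.get_state();print(t['time'],t['qpos'][6]-q0,t['force']-F0,t['moment']-M0)
E
```

```text
False
21.25 [0.55145516 0.06516815 0.02410558] [-0.833  0.695  0.883  1.933 -0.711  0.86  -0.424] 0.013136620234566665 29.808294475078583 [0.58849704 1.44879102 0.9283925 ] [-0.05583819 -0.1702921   0.23481192]
21.5 0.019822370471791806 [0.19139101 1.26991274 1.16141905] [-0.10445369 -0.09122029  0.0728595 ]
21.75 0.039576676654794196 [-0.16125693 -0.20802379  0.80216815] [-0.19342602 -0.14336675 -0.05831333]
```

```bash
cat >> h.py <<'E'
def mz():
    s=robot.get_state();F,M=np.load("F0.npy");return s['moment'][2]-M[2],s
def j7(q,v): q=q.copy();q[6]=v;robot.goto_joints(q);return q
E
python3 - <<'E'
from h import *
m,s=mz();q=s['qpos'].copy();b=q[6];rest=b-.009;np.save("rest.npy",[rest]);np.save("q.npy",q)
log=[]
a=rest+.06
while a<rest+.45:
    q=j7(q,a);m,s=mz();log.append((round(a-rest,3),round(m,2)))
    if m<-.72:print("STOP?");break
    a+=.018 if a-rest<.2 else .04
print(log,s['time'],(s['force']-np.load("F0.npy")[0]).round(1),s['ee_pos'],s['qpos'][6])
E
```

```text
[(np.float64(0.06), np.float64(-0.39)), (np.float64(0.078), np.float64(-0.56)), (np.float64(0.096), np.float64(-0.6)), (np.float64(0.114), np.float64(-0.05)), (np.float64(0.132), np.float64(-0.03)), (np.float64(0.15), np.float64(0.08)), (np.float64(0.168), np.float64(-0.0)), (np.float64(0.186), np.float64(0.08)), (np.float64(0.204), np.float64(0.11)), (np.float64(0.244), np.float64(0.23)), (np.float64(0.284), np.float64(0.27)), (np.float64(0.324), np.float64(0.02)), (np.float64(0.364), np.float64(-0.32)), (np.float64(0.404), np.float64(-0.52)), (np.float64(0.444), np.float64(-0.1))] 25.5 [ 4.2 -4.4 -4.5] [0.55185843 0.06474858 0.02415088] 0.050388244152192334
```

```bash
python3 - <<'E'
from h import *
rest=float(np.load("rest.npy")[0])+.005;q=np.load("q.npy");F0=np.load("F0.npy")[0]
stop=False
for k in range(2,9):
    c=rest+.31416*k
    if c+.06>2.75: print("range");break
    q=j7(q,c-.1);q=j7(q,c);m0,s=mz();log=[round(m0,2)];a=c+.05
    f=s['force']-F0
    while a<c+.2:
        q=j7(q,a);m,s=mz();log.append((round(a-c,3),round(m,2)))
        if m<-.70: stop=True;break
        if a-c>.1 and m>-.2:break
        a+=.015
    print(k,log,f.round(1),round(s['time'],2),flush=True)
    np.save("q.npy",q)
    if stop or np.hypot(*f[:2])>15 or s['time']>48:break
print(stop,s['qpos'][6],s['opening'])
E
```

```text
2 [np.float64(0.06), (0.05, np.float64(-0.27)), (0.065, np.float64(-0.37)), (0.08, np.float64(-0.45)), (0.095, np.float64(-0.52)), (0.11, np.float64(-0.02))] [ 7.4 -4.8 -7.9] 27.25
3 [np.float64(0.06), (0.05, np.float64(-0.31)), (0.065, np.float64(-0.3)), (0.08, np.float64(-0.46)), (0.095, np.float64(-0.52)), (0.11, np.float64(-0.12))] [ 10.2  -6.  -10.8] 29.0
4 [np.float64(0.04), (0.05, np.float64(-0.34)), (0.065, np.float64(-0.35)), (0.08, np.float64(-0.5)), (0.095, np.float64(-0.53)), (0.11, np.float64(0.01))] [ 14.7  -4.7 -13.3] 30.75
False 0.9778667902822487 0.013001365429398606
```

```bash
python3 - <<'E'
from h import *
rest=float(np.load("rest.npy")[0])+.005;q=np.load("q.npy");F0=np.load("F0.npy")[0]
c=rest+.31416*5
q=j7(q,c-.1);q=j7(q,c);m,s=mz();print(m,s['force']-F0,s['ee_pos'])
robot.gripper_to(.025);m,s=mz();print("open",m,s['force']-F0,s['ee_pos'],s['time'])
R=s['tool_rot'];robot.move_linear(C,velocity=.05)
s=robot.get_state();np.save("F0.npy",[s['force'],s['moment']]);F0=s['force']
robot.gripper_to(.005);m,s=mz();print("grip",m,s['force']-F0,R.T@(s['force']-F0),s['ee_pos'],s['opening'],s['time'])
np.save("q.npy",s['qpos']);print(s['qpos'][6]-c)
E
```

```text
0.07747218629628513 [ 16.17941275  -3.70733856 -15.9705025 ] [0.55331922 0.06510517 0.02422377]
open 0.013894172106735679 [-0.90718971  1.51436748 -0.61502855] [0.55126109 0.06534567 0.02407428] 31.675
grip 0.019512007737595732 [ 5.30326214  4.34290171 -3.24661916] [-0.44725121  6.83972909  3.24715151] [0.5523144  0.06614662 0.02420526] 0.012557135805713366 32.275
8.292842228674324e-05
```

```bash
sed -i 's/^C=.*/C=np.array([.5525,.0662,.061+DZ])/' h.py; python3 - <<'E'
from h import *
F0=np.load("F0.npy")[0];rest=float(np.load("rest.npy")[0])+.005
robot.move_linear(C,velocity=.05);m,s=mz();print(m,s['force']-F0,s['ee_pos'],s['time'])
q=s['qpos'].copy();stop=False
for k in range(5,9):
    c=rest+.31416*k
    if k>5:q=j7(q,c-.1)
    q=j7(q,c);m0,s=mz();log=[round(m0,2)];a=c+.05
    f=s['force']-F0
    while a<c+.2:
        q=j7(q,a);m,s=mz();log.append((round(a-c,3),round(m,2)))
        if m<-.68: stop=True;break
        if a-c>.1 and m>-.2:break
        a+=.015
    print(k,log,f.round(1),round(s['time'],2),flush=True)
    np.save("q.npy",q)
    if stop or np.hypot(*f[:2])>15:break
print(stop,s['qpos'][6],s['opening'])
if stop:
    q=j7(q,c);m,s=mz();print("back at c",m)
    robot.gripper_to(.03);robot.pause(.15);m,s=mz();print("released",m,s['time'],k,c);np.save("k.npy",[k,c])
E
```

```text
0.03920086282913147 [-2.97641213 -0.61988945  5.04580399] [0.55241021 0.06621324 0.02408793] 32.525
5 [np.float64(0.03), (0.05, np.float64(-0.24)), (0.065, np.float64(-0.41)), (0.08, np.float64(-0.51)), (0.095, np.float64(-0.13)), (0.11, np.float64(-0.04))] [-1.4  0.3  3.1] 34.02
6 [np.float64(0.05), (0.05, np.float64(-0.29)), (0.065, np.float64(-0.38)), (0.08, np.float64(-0.43)), (0.095, np.float64(-0.49)), (0.11, np.float64(-0.05))] [-2.5 -1.7  6.4] 35.77
7 [np.float64(0.12), (0.05, np.float64(-0.3)), (0.065, np.float64(-0.31)), (0.08, np.float64(-0.47)), (0.095, np.float64(-0.5)), (0.11, np.float64(-0.04))] [-3.2 -2.   5.6] 37.52
8 [np.float64(0.11), (0.05, np.float64(-0.29)), (0.065, np.float64(-0.33)), (0.08, np.float64(-0.43)), (0.095, np.float64(-0.45)), (0.11, np.float64(-0.04))] [-3.3 -2.2  5.7] 39.27
False 2.232279898351193 0.012304281668434565
```

```bash
python3 - <<'E'
from h import *
rest=float(np.load("rest.npy")[0])+.005;q=np.load("q.npy");F0=np.load("F0.npy")[0]
c=rest+.31416*8;print(mz()[0])
for a in(.122,.134,.146,.158,.17):
    q=j7(q,c+a);m,s=mz();print(a,round(s['qpos'][6]-c,3),round(m,2),(s['moment']-np.load("F0.npy")[1]).round(2),(s['force']-F0).round(1),s['opening'],s['effort'][6],s['time'])
    if m<-.35:break
np.save("q.npy",q)
f=robot.grab_frame("scene");cv2.imwrite("pics/n1.png",f[:,:,::-1])
E
```

```text
-0.041826972916930605
0.122 0.12 -0.07 [-0.3   0.7  -0.07] [-3.7 -2.   5.3] 0.012778573324543288 0.20295241847634315 39.525
0.134 0.132 -0.17 [-0.37  0.66 -0.17] [-4.1 -1.2  5.9] 0.012747684043691835 0.2888885512948036 39.775
0.146 0.144 -0.2 [-0.39  0.64 -0.2 ] [-4.4 -1.7  5.9] 0.012666253698794993 0.24398046545684338 40.025
0.158 0.156 -0.23 [-0.38  0.59 -0.23] [-3.3 -1.4  6.4] 0.013049715227072775 0.34129517152905464 40.275
0.17 0.167 -0.28 [-0.41  0.54 -0.28] [-2.6 -1.1  6. ] 0.012793218843626738 0.43724795803427696 40.525
```

Unlike earlier clicks (torque near 0 or positive at this phase), the resistance now keeps building after the snap. That fits the stop one third of a click below the eighth, zero click. One more small check, then up seven.

```bash
python3 - <<'E'
from h import *
rest=float(np.load("rest.npy")[0])+.005;q=np.load("q.npy")
c=rest+.31416*8
for a in(.185,.2,.215):
    q=j7(q,c+a);m,s=mz();print(a,round(m,2),s['time'])
    if m<-.42:break
if m<-.3:
    for a in (.1,.015): q=j7(q,c+a);print("back",round(mz()[0],2))
    robot.gripper_to(.022);robot.pause(.1);print("open",mz()[0]);s=robot.get_state();robot.gripper_to(.005)
    m,s=mz();print("regrip",m,s['force'],s['qpos'][6]-c,s['opening'],s['time'])
np.save("q.npy",q)
E
```

```text
0.185 -0.42 40.825
back -0.08
back -0.11
open -0.010900578264794111
regrip -0.10192861556891585 [ 0.60186286 -1.41370045 -0.9504991 ] 0.014995077275777202 0.012816489439439332 42.125
```

```bash
python3 - <<'E'
from h import *
rest=float(np.load("rest.npy")[0])+.005;q=np.load("q.npy")
c=rest+.31416*8
for n in(2,4,6,7):
    q=j7(q,c-.005-.31416*n);m,s=mz();print(n,round(m,2),s['force'].round(1),s['opening'],round(s['time'],2))
# phase check at 7th click: small wiggle shows a stable click (restoring torque)
for a in(.03,-.03,0): q=j7(q,c-.005-.31416*7+a);print(a,round(mz()[0],2))
np.save("q.npy",q)
robot.gripper_to(.03);m,s=mz();print("open",m,s['force'],s['time'])
E
```

```text
2 -0.0 [ 0.7 -0.8 -0.8] 0.012888240670283733 42.82
4 0.04 [ 0.4  0.3 -0.7] 0.012670197883008378 43.49
6 0.56 [ 1.8 -2.8 -2.8] 0.016440558639900085 44.17
7 -0.02 [ 4.1  2.  -1.9] 0.012783120986570673 44.58
0.03 -0.2
-0.03 0.29
0 0.11
open -0.028408938237881126 [-0.63612059 -0.34332779  0.59119795] 45.8167
```

Zero is found and the dial now stands on the seventh click, released. Retreating, checking the bar direction, then the lever.

```bash
python3 - <<'E'
from h import *
s=robot.get_state();p=s['ee_pos']
robot.move_linear(p+[0,0,.07],velocity=.15)
im=cv2.imread("pics/top0.png");hsv=cv2.cvtColor(im,cv2.COLOR_BGR2HSV)
m=((hsv[...,0]<10)|(hsv[...,0]>170))&(hsv[...,1]>140)&(hsv[...,2]>60);k=np.zeros_like(m);k[185:235,392:425]=1;m&=k
pt=np.argwhere(m)[:,::-1];print(len(pt),pt.min(0),pt.max(0),pt.mean(0))
vx,vy,x0,y0=cv2.fitLine(pt.astype(np.float32),cv2.DIST_L2,0,.01,.01).ravel();print("line",vx,vy)
off=C[:2]-D[:2];L2=L+[off[0]/2,off[1]/2,0]
tip=np.array([x0,y0])
f=lambda t:proj(L2+.05*np.array([np.cos(T[2]-t[0]),np.sin(T[2]-t[0]),0]),"top")[0]-tip
r=least_squares(f,[.1]);print("theta",r.x,r.fun,"L",L2);th=r.x[0];np.save("lev.npy",[*L2,th])
for base in(-np.pi/2,np.pi/2):
  for t in(th,.8,1.45):
    P=L2+.055*np.array([np.cos(T[2]-t),np.sin(T[2]-t),0])+[0,0,DZ];q=robot.ik(P,down(T[2]-t+base));print(base,t,P.round(4),None if q is None else q.round(2))
print(robot.get_state()['time'])
E
```

```text
198 [400 193] [409 227] [404.87373737 209.86868687]
line 0.14762154 -0.98904395
theta [0.06154679] [ 0.25186493 -4.17918376] L [ 0.55336238 -0.13901773  0.058     ]
-1.5707963267948966 0.06154679244574597 [ 0.6083 -0.142   0.021 ] [-0.53  0.93  1.08  1.76 -0.94  1.07 -0.73]
-1.5707963267948966 0.8 [ 0.592  -0.1782  0.021 ] [-0.52  1.02  1.2   1.78 -1.05  1.15 -1.33]
-1.5707963267948966 1.45 [ 0.5604 -0.1936  0.021 ] [-0.52  1.02  1.24  1.84 -1.08  1.15 -1.89]
1.5707963267948966 0.06154679244574597 [ 0.6083 -0.142   0.021 ] [-0.11  0.64  0.39  1.74 -0.32  0.82  1.95]
1.5707963267948966 0.8 [ 0.592  -0.1782  0.021 ] [-0.16  0.67  0.56  1.77 -0.46  0.84  1.39]
1.5707963267948966 1.45 [ 0.5604 -0.1936  0.021 ] [-0.24  0.68  0.71  1.84 -0.58  0.84  0.89]
46.4333
```

```bash
python3 - <<'E'
from h import *
L2=np.load("lev.npy")[:3]
def pose(t,dz=0):
    return L2+.055*np.array([np.cos(T[2]-t),np.sin(T[2]-t),0])+[0,0,DZ+dz],down(T[2]-t+np.pi/2)
P,R=pose(.1,.06);robot.move_ptp(P,R);robot.gripper_to(.05)
# dial check from the top camera (arm may hide it): save a crop
f=robot.grab_frame("top");g=robot.grab_frame("scene")
z=lambda a:cv2.resize(a[:,:,::-1],None,fx=6.5,fy=6.5,interpolation=cv2.INTER_CUBIC)
cv2.imwrite("pics/dial1.png",np.hstack([z(f[210:262,255:315]),z(g[145:197,298:358])]))
P,R=pose(.1);h=robot.move_linear(P,velocity=.1,threshold=8);s=robot.get_state();F0=s['force'];print("down",h,s['ee_pos'],s['time'])
if not h:
    robot.gripper_to(.03);s=robot.get_state();F0=s['force'];print(s['opening'],s['grasp_force'])
    for t in np.r_[np.arange(.25,1.2,.15),1.25,1.32,1.38,1.44,1.48]:
        P,R=pose(t);h=robot.move_linear(P,velocity=.06,frame=R,threshold=25)
        s=robot.get_state();print(round(t,2),h,(s['force']-F0).round(1),round(s['time'],2))
        if h or (t>1.2 and np.linalg.norm((s['force']-F0)[:2])>14):break
    np.save("t.npy",[t])
E
```

```text
down False [ 0.6083973  -0.14430607  0.02137397] 49.6667
0.030170069812840945 0.0
0.25 False [0.1 0.2 0.6] 50.49
0.4 False [-0.1  1.   0.6] 50.79
0.55 False [ 0.2 -0.7 -1.3] 51.09
0.7 False [-0.3 -0.2 -0.5] 51.39
0.85 False [ 0.2  0.5 -0.6] 51.69
1.0 False [ 0.4  0.2 -0.9] 51.99
1.15 False [ 0.1 -0.1  0. ] 52.29
1.25 False [ 0.1  0.3 -0.2] 52.54
1.32 False [ 1.   0.  -0.7] 52.79
1.38 False [ 0.4  0.4 -0.3] 53.04
1.44 False [ 7.9  2.3 -3.7] 53.29
1.48 False [21.2  4.9 -9.7] 53.54
```

View pics/dial1.png

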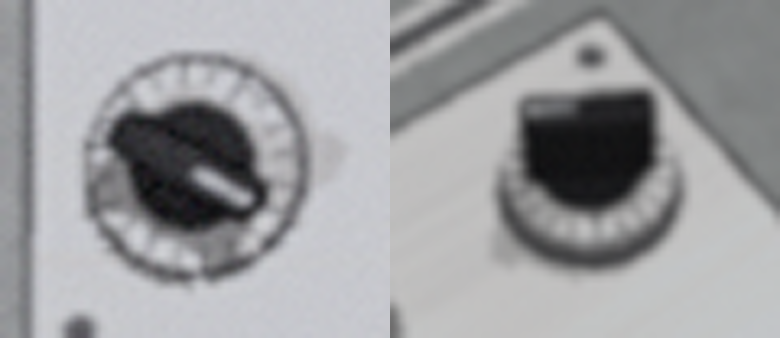

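Crop: bar now from (120,130) to (262,195), turned anticlockwise by roughly one click from the start; I'll measure it numerically from the saved images before leaving the lever.

```bash
python3 - <<'E'
from h import *
def gr(i,h): return cv2.imread(f"pics/dial{i}.png",0)[:,h*390:(h+1)*390]
# bar direction from top halves: match bar ends + white line
def wl(p,z=.071):
    return least_squares(lambda w:proj((w[0],w[1],z),"top")[0]-p,C[:2]).x
for i in(0,1):
    a=gr(i,0); yy,xx=np.mgrid[:a.shape[0],:390]; r=np.hypot(xx-187,yy-166)
    m=((a>115)&(r<85)&(cv2.morphologyEx((a<75).astype(np.uint8),cv2.MORPH_CLOSE,np.ones((45,45)))>0)).astype(np.uint8)
    n,l,st,ce=cv2.connectedComponentsWithStats(m);
    for j in range(1,n):
        if st[j,4]<150:continue
        pt=np.argwhere(l==j)[:,::-1].astype(np.float32);v=cv2.fitLine(pt,cv2.DIST_L2,0,.01,.01).ravel()
        A=[wl((255+(v[2]+s*v[0])/6.5-.42,210+(v[3]+s*v[1])/6.5-.42)) for s in(-20,20)];d=A[1]-A[0]
        print(i,st[j,4],ce[j].round(),"line deg",np.degrees(np.arctan2(d[1],d[0])).round(1)%180)
# registration: rotate bar model: predicted line tip pixels for net 0,1,2 clicks
def tipcrop(deg,h):
    n=("top","scene")[h];P=np.array([[C[0]+.001*k*np.cos(np.radians(deg)),C[1]+.001*k*np.sin(np.radians(deg)),.071] for k in(-22,4,20)])
    o=((255,210),(298,145))[h];return ((proj(P,n)-o+.42)*6.5).round().astype(int).tolist()
# template: model bar mask, best angle by darkness of a 44x13 bar outline vs image
for i in(0,1):
    a=gr(i,0).astype(float);best=[]
    for deg in np.arange(-170,-80,2.):
        e=np.radians(deg);u=np.array([np.cos(e),np.sin(e)]);w=np.array([-u[1],u[0]])
        P=[(*(C[:2]+u*x*1e-3+w*y*1e-3),.071) for x in np.r_[3:20:12j] for y in(-1,0,1)]
        px=((proj(P,"top")-[255,210]+.42)*6.5)
        for dx in range(-8,9,4):
            for dy in range(-8,9,4):
                best.append((a[(px[:,1]+dy).astype(int).clip(0,337),(px[:,0]+dx).astype(int).clip(0,389)].mean(),deg,dx,dy))
    best.sort(reverse=True);print(i,best[:4])
E
```

```text
0 641 [213. 197.] line deg 44.0
1 949 [222. 186.] line deg 61.2
0 [(np.float64(123.30555555555556), np.float64(-136.0), 0, 4), (np.float64(123.08333333333333), np.float64(-138.0), 0, 0), (np.float64(122.86111111111111), np.float64(-132.0), -4, 4), (np.float64(122.41666666666667), np.float64(-134.0), 0, 4)]
1 [(np.float64(147.38888888888889), np.float64(-122.0), 0, 0), (np.float64(147.22222222222223), np.float64(-116.0), 0, 4), (np.float64(147.16666666666666), np.float64(-120.0), 0, 0), (np.float64(147.13888888888889), np.float64(-118.0), 0, 4)]
```

The line turned 17.2°, one click net: eight down, seven up. Back off the lever, verify it, and hand in.

```bash
python3 - <<'E'
from h import *
L2=np.load("lev.npy")[:3]
def pose(t,dz=0):
    return L2+.055*np.array([np.cos(T[2]-t),np.sin(T[2]-t),0])+[0,0,DZ+dz],down(T[2]-t+np.pi/2)
P,R=pose(1.34);robot.move_linear(P,velocity=.06,frame=R);s=robot.get_state();print(s['force'].round(1))
robot.move_linear(P+[0,0,.09],velocity=.15);robot.move_ptp(P+[-.15,.1,.2],R)
f=robot.grab_frame("scene")[:,:,::-1];hsv=cv2.cvtColor(np.ascontiguousarray(f),cv2.COLOR_BGR2HSV)
m=((hsv[...,0]<10)|(hsv[...,0]>170))&(hsv[...,1]>140)&(hsv[...,2]>60);k=np.zeros_like(m);k[180:270,190:275]=1;m&=k
pt=np.argwhere(m)[:,::-1];print(len(pt),pt.mean(0) if len(pt) else 0)
for t in(.1,.9,1.15,1.3): print(t,proj(L2+.045*np.array([np.cos(T[2]-t),np.sin(T[2]-t),0]),"scene"))
print(robot.get_state()['time'])
E
```

```text
[-1.   0.5 -0.1]
175 [224.05142857 232.28      ]
0.1 [[248.99183359 233.59152457]]
0.9 [[230.12148432 235.45911609]]
1.15 [[224.97508938 233.24311385]]
1.3 [[222.34219778 231.35055086]]
55.5833
```

```bash
python3 -c "
from rig import robot
print(robot.sign_off(),robot.get_state()['time'])"
```

```text
the job is handed in; nothing more can be done
the job is handed in; nothing more can be done
```

I wound the dial back eight clicks to its zero stop, brought it up seven and released it, then swung the lock lever clockwise until I felt its solid end (about 21 N), and handed the job in at about 56 s; the verdict was not shown.

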